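Seat a column frit, then index the dial to the next fitting and hold it

TASK

Pick up the orange-faced mallet, raise it over the sprung punch and strike the brass cap so that the white frit in the column end fitting below is driven fully home, keeping the fingers off the punch, then set the mallet down gently on the bench clear of the fixture. Next turn the black knob of the indexing dial clockwise (seen from above), counting the clicks, to the third stop and not past it, so that the next fitting stands under the punch, and finish while still gripping the knob and holding the dial on that stop for the next blow. Leave the bottle, timer and column alone.

Things in the scene. Friction and masses are not known exactly. Their poses are not given: they have to be found in the camera images.
- fixture: grey frit-seating fixture fixed to the bench. Origin: dial's vertical axis at the bench; z up, x from the axis toward the punch. Base 16 mm high, x -105 to 140 mm, y -142 to 102 mm. Behind the punch a pillar (x 105 to 135, y +-23 mm) carries it in an arm 34 mm wide (x from 63 mm, top at 64 mm). A spring-plunger block, 41 mm high, stands beside the dial at y -103 to -135 mm.
- dial (a joint): turn of the dark blue-grey metal dial (190 mm across, top at 30 mm, 18 rim notches), rad; 0 at the start stop, + clockwise from above. A spring ball clicks into a notch every 20 degrees (0.349 rad) and pulls the dial into the nearest; leaving a notch takes about 0.3 N m. Stops: 0.349, 0.698, 1.047 (third), and more beyond. Six hexagonal steel fittings stand on it 60 degrees apart.
- knob_grip (a point): centre of the round black fluted hand knob on top of the dial's spindle, on the dial axis, 110 mm above the bench: where to grip it from above, at any angle. The knob is one piece with the dial, 44 mm in diameter and 36 mm high, from 88 to 124 mm above the bench.
- punch_cap (a point): centre of the top of the punch's round brass cap (26 mm in diameter, 10 mm thick), 86 mm above the bench when up, 70 mm from the dial axis; it moves with the punch
- punch (a joint): how far the sprung punch is pushed down, m: 0 up, 0.008 when the frit is home (it then stops hard). The spring takes 2 N to start and 5 N at the bottom and lifts it again; it meets the frit after 5 mm and pushing the frit in takes 5 N more.
- frit (a joint): how far the white frit (8 mm in diameter) in the fitting under the punch is pushed in, m: 0 stands 3 mm proud, 0.003 fully home (flush); it stays where it is pushed
- mallet: small block mallet, 0.26 kg, steel head 46 x 42 mm, 64 mm tall, orange faces at top and bottom, standing on one face. Origin: centre of the bottom face, z up. Wooden handle level along +x, axis 32 mm above the bottom face, 23 to 155 mm from the head's centre, 18 mm wide, 26 mm high. Mass centre about 10 mm from the head's centre toward the handle.
- mallet_grip (a point): point on the middle of the mallet's handle, 56 mm from the head's centre and 32 mm above the bottom face: a good place to grip it across its 18 mm width
- column_b: bystander: steel separation column lying down, 15 x 124 x 17 mm, red and black end plugs
- rinse_bottle: bystander: white plastic bottle with cap, 60 mm in diameter, 125 mm high, origin under its centre
- timer: bystander: white bench timer, 58 x 68 x 18 mm

How it is judged (in metres and radians):
On the way, in this order (a step that is already met when the one before it is completed fails the run):
1. the mallet is raised over the punch, its face at least 10 mm above the cap (height (world z) of mallet above 0.096 m and horizontal distance between mallet and punch_cap below 0.035 m).
2. the mallet, on the punch's cap, has driven the frit home: in by more than 2.2 of its 3 mm (value of joint frit above 0.0022 m and contact force between mallet and fixture above 0.3 N and horizontal distance between mallet and punch_cap below 0.035 m).
3. the mallet is set down on the bench and let go, clear of the fixture, the punch has sprung up (height (world z) of mallet below 0.03 m and linear speed of mallet below 0.05 m/s and contact force between the fingers and mallet below 0.1 N and contact force between mallet and fixture below 0.1 N and value of joint punch below 0.0015 m), for 0.2 s.
At the end, for the whole second after the job is handed in: The dial rests on the third stop (1.047 rad, within 0.05), gripped at the knob (over 4 N, tool point within 30 mm of its centre); the frit is in by over 2.2 mm, the punch up within 1.5 mm; the mallet rests on the bench, touching neither fixture nor robot (value of joint dial between 0.997 and 1.097 rad and velocity of joint dial between -0.1 and 0.1 rad/s and contact force between the fingers and fixture above 4 N and value of joint frit above 0.0022 m and value of joint punch below 0.0015 m and height (world z) of mallet below 0.03 m and linear speed of mallet below 0.02 m/s and contact force between mallet and fixture below 0.1 N and contact force between each of the arm, the fingers and mallet below 0.1 N and distance between the grasp point and knob_grip below 0.03 m); the arm keeps its last pose, push and grip.
It fails at once if the dial was turned past the third stop (by more than 11 degrees) (value of joint dial above 1.24 rad).
It fails at once if the robot itself touched the punch (contact force between any of the fingers, the arm and punch above 1 N).
It fails at once if a bystander was moved by more than 20 mm (distance of any of column_b, rinse_bottle, timer from where it was at the start of the episode above 0.02 m).
It fails at once if the mallet was dropped or thrown: moving faster than 0.8 m/s out of the hand (contact force between the fingers and mallet below 0.1 N and linear speed of mallet above 0.8 m/s).
It also fails if it takes over 58 s, if anything falls off the work surface, if the arm or the gripper's body presses on something with over 40 N, if the wrist force passes 120 N, or if a joint passes its speed limit or range.

ROBOT

A 6-joint arm with a two-finger parallel gripper is mounted at the origin on a cart in front of the work surface, level with it; the furniture and walls round the work are solid. World frame = base frame: x ahead of the robot, y to its left, z up, the work surface at z = 0. Lengths are in mm, angles in rad, forces in N, time in s.
With the tool pointing down it reaches from about 300 to 775 mm from the base axis. Payload 14.6 kg.
Tool frame: the origin (TCP) lies between the finger pads, 19 mm behind the fingertips; this is the grasp point; z points along the fingers, y is the line along which they close (so a half turn about z gives the same grasp; the last joint's range is limited). The gripper opens to 94 mm and grips with 3 to 60 N. Pads are 16 mm wide; open, the fingers measure 119 mm over their backs; the gripper's body (75 mm by 177 mm) begins 78 mm behind the grasp point.
Start: joints at [-1.304, 0.3, 1.521, -0, 1.321, -0.067], TCP at [180.192, -519.635, 224.246] pointing down, gripper open.
Joint ranges: [-3.03, 3.03], [-0.79, 2.21], [0.23, 2.52], [-1.04, 4.18], [0, 3.07], [-2.55, 2.55]. Speed limits (rad/s): [2.22, 2.22, 2.57, 3.14, 3.14, 3.14].

INTERFACE

Orientations are given as [roll, pitch, yaw] about the fixed x, y, z axes, in that order (R = Rz(yaw) Ry(pitch) Rx(roll)).
In Python, from cell import manip gives the robot as it stands. The module is installed in compiled form; this text tells all that it offers.
- The arm moves only by the shell command python3 -m creep 'ROWS' [FORCE]. ROWS is JSON, a list of rows, each a list of 3 entries, a list of its own where there are three numbers: the opening, from -1 (shut) to 1 (fully open), then the shift along the tool's x, y, z in cm, then the turn about the tool's z in units of 5 degrees (1.0 is 5 degrees). In form: [[grip, [tx, ty, tz], roll], ...]. A call has 1 to 12 rows; each row is the pose to reach, as a shift and turn from the pose commanded when the call began, along the tool's axes at that moment; what a row does not reach only later rows make up. A row lasts 1/10 s, in which the tool goes at most 50 mm and 8.59 degrees, less where a joint would pass 70% of its speed; a pose out of reach is approached as far as the arm can. A call with a gripper value outside its range is refused whole. The fingers move at their own pace and stop on an object; FORCE is the grip in N (left out, the last holds). Time passes only in rows, so rows that repeat a pose let the fingers close. It gives the time, the measured TCP pose, the force, the opening and the grip force at its end, in the units of the state.
- manip.read_state(): the state, without advancing time (a new reading comes with each control period).
- manip.camera(name): name is "scene" or "top"; returns the picture (400x640x3 uint8, red, green, blue); there is no depth.
- manip.camera_params(name): a dict with "fovy" (degrees; the focal length in pixels is half the picture's height over the tangent of half this angle, whatever the lens; pixels are square), "cx", "cy" (the principal point, pixels), "k1" (the pictures are not rectified: a ray, as slopes to the right and down, at radius r is drawn at 1 + k1 r^2 times it, then the intrinsics apply), "origin" and "attitude" of the camera in the world. Camera axes: x right, y down, z forward; pixel columns grow to the right and rows downward; lengths in mm; the calibration is good to about 2 mm. A picture is of the moment at which its call begins. camera_params takes no time and is no camera call.
- manip.sign_off(): hands the job in; it is judged then, once.
The state is a dict: "clock": time; "joints": joint angles; "qd": joint speeds; "effort": joint torques, N m; "eef_pos": TCP position; "eef_rot": TCP orientation; "wrist_force": force on the tool from outside, world axes, zero at the start; "moment": the same for the moment, N m; "finger_gap": finger opening in mm; "finger_force": force on a finger pad.
Only numpy, scipy, OpenCV 4.12 (cv2) and the standard library are available. Lean on these libraries where they do the work, as an engineer would, in place of code of your own. Each camera call takes 0.05 s, during which the arm holds its last target. There are 200 camera calls.

## Working session

There is one attempt and no reset: what is moved stays moved. The work goes in short steps, Python scripts to look and compute and a shell command to move; the robot and the scene stay as the last step left them, time stands still between calls to the robot, and variables do not carry over. Pictures are saved under pics/ and viewed, at most 10 in all, crops included, and the job is handed in when it is done.

```bash
mkdir -p pics
cat > h.py <<'E'
import numpy as np, cv2
from cell import manip
from scipy.spatial.transform import Rotation as R
def P(n): return manip.camera_params(n)
def ray(n,uv):
    p=P(n); f=200/np.tan(np.radians(p['fovy'])/2)
    K=np.array([[f,0,p['cx']],[0,f,p['cy']],[0,0,1.]])
    d=cv2.undistortPoints(np.array([[uv]],float),K,np.array([p['k1'],0,0,0,0.]))[0,0]
    return np.array(p['origin'],float), R.from_euler('xyz',p['attitude']).as_matrix()@np.array([d[0],d[1],1.])
def plane(n,uv,z):
    o,d=ray(n,uv); return o+d*(z-o[2])/d[2]
def two(uv1,uv2,n1='scene',n2='top'):
    a,d=ray(n1,uv1); b,e=ray(n2,uv2)
    s=np.linalg.lstsq(np.c_[d,-e],b-a,rcond=None)[0]
    p,q=a+s[0]*d,b+s[1]*e
    return (p+q)/2, np.linalg.norm(p-q)
E
python3 - <<'E'
from h import *
for n in('scene','top'):
    print(n,P(n)); cv2.imwrite(f'pics/{n}0.png',manip.camera(n)[:,:,::-1])
print(manip.read_state())
E
```

```text
scene {'fovy': 48.07618038393949, 'cx': 318.34888143148373, 'cy': 195.39375363046588, 'k1': -0.014566292892065843, 'origin': array([ 624.936654  , -858.81664538,  884.37151571]), 'attitude': array([-2.33332173,  0.01744401,  0.03289317])}
top {'fovy': 53.67169357170336, 'cx': 325.1383996005367, 'cy': 201.00188421286146, 'k1': -0.07825515817111106, 'origin': array([ 472.07267636,  -18.3229385 , 1177.55933933]), 'attitude': array([-3.04860958, -0.01304129, -1.58400524])}
{'clock': 0.1, 'joints': array([-1.30362312e+00,  3.00397413e-01,  1.52153663e+00, -1.64297031e-05,
        1.32068439e+00, -6.66348320e-02]), 'qd': array([-6.08565383e-04, -9.66211119e-04, -1.40952624e-03,  9.99829068e-05,
       -6.69766237e-04, -1.16724303e-05]), 'effort': array([ 5.42009384e-04, -5.32642579e+01, -3.53284049e+01,  7.09275459e-02,
        2.35399744e-02, -8.97671339e-05]), 'eef_pos': array([ 180.120877  , -519.43663556,  223.74553974]), 'eef_rot': array([-3.14056809e+00, -5.24230218e-05,  3.33812085e-01]), 'wrist_force': array([-0.24649039,  0.33932171,  0.36343412]), 'moment': array([ 0.03718097, -0.02505121, -0.00902744]), 'finger_force': 0.0, 'finger_gap': 94.03359932899329}
```

View pics/scene0.png

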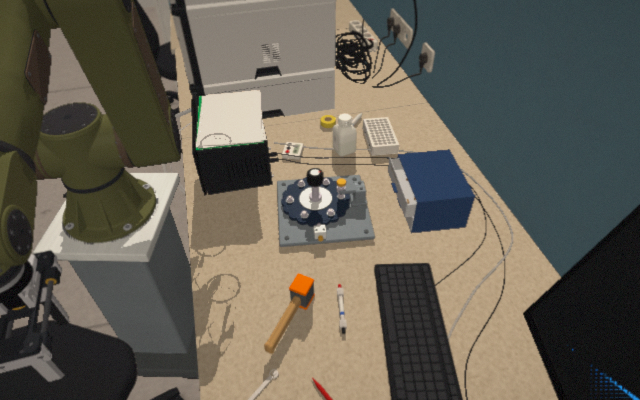

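View pics/top0.png

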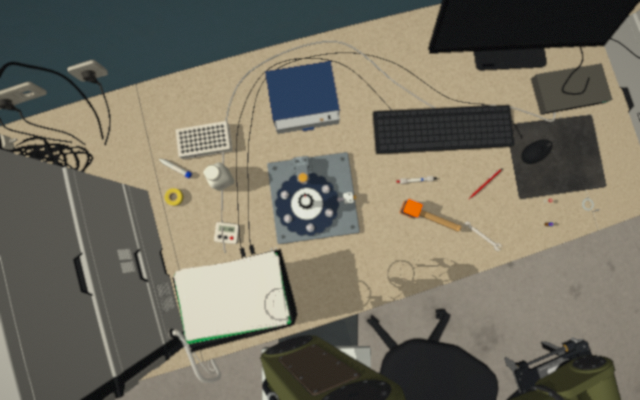

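The scene view shows the mallet head at (302,288) with its handle running to (268,345), the knob at (315,174) and the cap at (341,182). In the top view they are at head (413,208), handle end about (462,228), knob (306,201) and cap (303,178). Next I'll measure them with colour masks.

```bash
cat > m.py <<'E'
from h import *
I={n:manip.camera(n) for n in('scene','top')}
def blob(n,roi,f,show=True):
    x0,y0,x1,y1=roi; im=I[n]; h=cv2.cvtColor(im,cv2.COLOR_RGB2HSV).astype(int)
    m=np.zeros(im.shape[:2],np.uint8); m[y0:y1,x0:x1]=f(h)[y0:y1,x0:x1]
    k,l,s,c=cv2.connectedComponentsWithStats(m)
    j=1+np.argmax(s[1:,4]); return c[j],s[j],(l==j).astype(np.uint8)
if __name__=='__main__':
    org=lambda h:(h[...,0]<14)&(h[...,1]>190)&(h[...,2]>120)
    gold=lambda h:(h[...,0]>12)&(h[...,0]<28)&(h[...,1]>150)&(h[...,2]>100)
    blk=lambda h:(h[...,2]<45)
    for name,f,rs,rt in(('orange',org,(280,265,325,315),(395,195,430,222)),('cap',gold,(330,172,352,192),(294,170,312,187)),('knob',blk,(303,165,326,184),(297,192,316,211))):
        a=blob('scene',rs,f);b=blob('top',rt,f)
        print(name,a[0],a[1],b[0],b[1],two(a[0],b[0]))
    c=I['scene'][150:360,240:380,::-1];t=I['top'][150:250,260:480,::-1]
    cv2.imwrite('pics/c1.png',cv2.resize(c,None,fx=2.8,fy=2.8,interpolation=2)); cv2.imwrite('pics/c2.png',cv2.resize(t,None,fx=3.6,fy=3.6,interpolation=2))
E
python3 m.py
```

```text
orange [301.25925926 289.65432099] [289 280  25  16  81] [405.44444444 204.        ] [404 200   5   9   9] (array([ 559.62995935, -271.73686408,   28.16123556]), np.float64(15.748911367808791))
cap [340.87272727 181.90909091] [337 179   9   7  55] [302.57446809 177.17021277] [299 174   8   7  47] (array([641.38999495,  28.15246648,  86.58964681]), np.float64(0.626044311465642))Traceback (most recent call last):
  File "m.py", line 13, in <module>
    a=blob('scene',rs,f);b=blob('top',rt,f)
                           ~~~~^^^^^^^^^^^^
  File "m.py", line 7, in blob
    j=1+np.argmax(s[1:,4]); return c[j],s[j],(l==j).astype(np.uint8)
        ~~~~~~~~~^^^^^^^^^
    return _wrapfunc(a, 'argmax', axis=axis, out=out, **kwds)
    return bound(*args, **kwds)
ValueError: attempt to get argmax of an empty sequence
```

Run:
```python
from m import *
c=I['scene'][155:355,240:360,::-1];t=I['top'][150:250,260:480,::-1]
cv2.imwrite('pics/c1.png',cv2.resize(c,None,fx=3,fy=3,interpolation=0)); cv2.imwrite('pics/c2.png',cv2.resize(t,None,fx=3.6,fy=3.6,interpolation=0))
h=cv2.cvtColor(I['scene'],cv2.COLOR_RGB2HSV); g=cv2.cvtColor(I['top'],cv2.COLOR_RGB2HSV)
for u,v in((300,283),(300,297),(290,320),(315,174)):print(h[v,u])
for u,v in((413,208),(408,205),(418,210),(440,219),(306,201),(306,197)):print(g[v,u])
```

```text
[ 14 255 237]
[16 44 64]
[ 17 129 111]
[ 23  24 224]
[ 14 255 232]
[ 14 255 233]
[ 14 255 230]
[ 18 134 166]
[ 35  14 224]
[ 20  25 200]
```

View pics/c1.png

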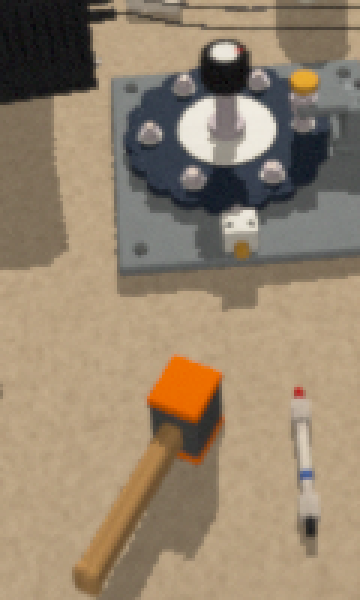

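View pics/c2.png

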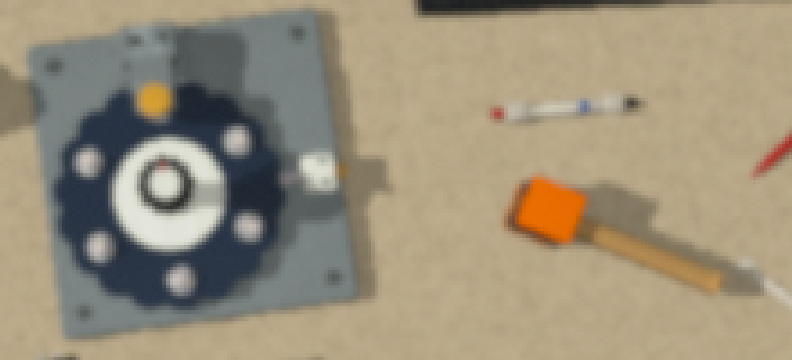

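The crops show the mallet's bright orange top face, its wooden handle, and a knob with a pale top inside a black ring. Now I'll refine the measurements with masks.

Run:
```python
from m import *
top=lambda h:(abs(h[...,0]-14)<4)&(h[...,1]>225)&(h[...,2]>205)
wood=lambda h:(h[...,0]>10)&(h[...,0]<22)&(h[...,1]>108)&(h[...,1]<225)&(h[...,2]>60)
pale=lambda h:(h[...,1]<60)&(h[...,2]>165)
def cen(r): return cv2.minAreaRect(cv2.findNonZero(r[2]))
a=blob('scene',(280,265,325,315),top);b=blob('top',(395,195,430,222),top)
p,e=two(a[0],b[0]);print('face',a[0],a[1],b[0],b[1],p,e); print(cen(a),cen(b))
for n,r in(('scene',a),('top',b)):
    q=np.array([plane(n,c,64)[:2] for c in cv2.boxPoints(cen(r))]);print(n,plane(n,r[0],64),np.linalg.norm(q-np.roll(q,1,0),axis=1),np.degrees(np.arctan2(*(q-np.roll(q,1,0)).T[::-1])))
a=blob('scene',(308,166,322,176),pale);b=blob('top',(300,195,312,207),pale)
print('knob',a[0],a[1],b[0],b[1],two(a[0],b[0]))
for n,r in(('scene',a),('top',b)): print(plane(n,r[0],124))
for n,roi in(('scene',(262,296,304,352)),('top',(418,206,465,234))):
    r=blob(n,roi,wood); ys,xs=np.nonzero(r[2])
    P_=np.array([plane(n,(x,y),45 if n=='top' else 38)[:2] for x,y in zip(xs,ys)]); m=P_.mean(0)
    u=np.linalg.svd(P_-m)[2][0]; t=(P_-m)@u
    print('handle',n,r[1],m,np.degrees(np.arctan2(u[1],u[0])),np.ptp(t))
```

```text
face [301.1942446 283.4352518] [290 274  23  20 278] [412.6        207.77894737] [404 200  18  17 190] [ 553.62676151 -282.42590057   64.98703851] 0.6405658048998724
((301.1230773925781, 283.28460693359375), (16.620651245117188, 18.233104705810547), 29.744882583618164) ((412.51727294921875, 207.7069091796875), (14.855627059936523, 12.81297779083252), 21.801410675048828)
scene [ 553.85594999 -281.67068122   64.        ] [38.63632201 46.20587983 39.95350322 45.23675994] [ 147.98378418   68.36766892  -33.10633771 -113.09093813]
top [ 553.38247374 -282.71134987   64.        ] [42.29311575 36.84183482 42.43463255 36.86034936] [  67.44995362  -23.58450372 -112.52885916  156.19600254]
knob [314.3   171.775] [310 169   9   6  40] [305.29824561 200.28070175] [302 196   8   9  57] (array([572.31882748,  19.54683492, 128.75391463]), np.float64(0.12176789523857087))
[572.04768323  25.08890616 124.        ]
[572.71241815  19.70944283 124.        ]
handle scene [264 296  40  56 613] [ 519.07270675 -365.60780175] -113.65324494327949 140.39741573226058
handle top [418 206  43  25 271] [ 518.55170284 -363.67002942] -113.58540666706709 128.28412285272785
```

```bash
cat >> h.py <<'E'
def go(x,y,z,yaw):
    s=manip.read_state(); M=R.from_euler('xyz',s['eef_rot']); t=M.inv().apply(np.array([x,y,z])-s['eef_pos'])/10
    dy=(np.degrees(s['eef_rot'][2])-yaw+180)%360-180
    print('shift cm',t.round(2),'roll',round(dy/5,2))
E
python3 -c "
from h import *
go(534.7,-326.3,120,66.8)"
python3 -m creep '[[1,[10,0,0],-2]]'
```

```text
shift cm [39.83 -6.65 10.42] roll -9.54
clock: 0.5
eef_pos: [224.7, -504.6, 224.2]
eef_rot: [3.142, 0.001, 0.479]
wrist_force: [1.2, -0.6, -0.4]
finger_gap: 93.9
finger_force: 0.0
```

```bash
python3 -c "
from h import *
go(534.7,-326.3,120,66.8)"
```

```text
shift cm [35.73 -1.53 10.39] roll -7.87
```

```bash
python3 -m creep '[[1,[35.7,-1.5,10.4],-7.9],[1,[35.7,-1.5,10.4],-7.9],[1,[35.7,-1.5,10.4],-7.9],[1,[35.7,-1.5,10.4],-7.9],[1,[35.7,-1.5,10.4],-7.9],[1,[35.7,-1.5,10.4],-7.9],[1,[35.7,-1.5,10.4],-7.9],[1,[35.7,-1.5,10.4],-7.9],[1,[35.7,-1.5,10.4],-7.9],[1,[35.7,-1.5,10.4],-7.9],[1,[35.7,-1.5,10.4],-7.9],[1,[35.7,-1.5,10.4],-7.9]]'
python3 -c "
from h import *
go(534.7,-326.3,32,66.8)"
```

```text
clock: 1.7
eef_pos: [535.8, -324.9, 120.9]
eef_rot: [3.141, 0.0, 1.172]
wrist_force: [-0.9, 0.1, -0.1]
finger_gap: 94.0
finger_force: 0.0
shift cm [-0.17 -0.05  8.89] roll 0.07
```

```bash
python3 -m creep '[[1,[-0.15,0,4],0],[1,[-0.15,0,8],0],[1,[-0.15,0,8.9],0],[1,[-0.15,0,8.9],0],[-1,[-0.15,0,8.9],0],[-1,[-0.15,0,8.9],0],[-1,[-0.15,0,8.9],0],[-1,[-0.15,0,8.9],0],[-1,[-0.15,0,8.9],0],[-1,[-0.15,0,8.9],0],[-1,[-0.15,0,8.9],0],[-1,[-0.15,0,8.9],0]]' 60
python3 -m creep '[[-1,[0,0,0],0],[-1,[0,0,0],0],[-1,[0,0,0],0],[-1,[0,0,-3],0],[-1,[0,0,-6],0],[-1,[0,0,-9],0],[-1,[0,0,-12],0],[-1,[0,0,-12],0],[-1,[0,0,-12],0]]'
cat > look.py <<'E'
from m import *
import sys
c=I['scene'][130:330,240:400,::-1];t=I['top'][130:250,240:460,::-1]
c=cv2.resize(c,None,fx=3,fy=3); t=cv2.resize(t,None,fx=1.4*1.0,fy=1.4)
o=np.zeros((600,800,3),np.uint8);o[:600,:480]=c;o[:168,484:792]=t
cv2.imwrite('pics/'+sys.argv[1],o)
E
python3 look.py l1.png
```

```text
clock: 2.9
eef_pos: [535.9, -325.3, 31.2]
eef_rot: [-3.142, 0.0, 1.173]
wrist_force: [-0.6, -0.8, -0.0]
finger_gap: 33.6
finger_force: 0.0
clock: 3.8
eef_pos: [535.7, -325.2, 150.4]
eef_rot: [-3.141, -0.0, 1.173]
wrist_force: [0.2, -0.0, -2.8]
finger_gap: 17.6
finger_force: 60.0
```

View pics/l1.png

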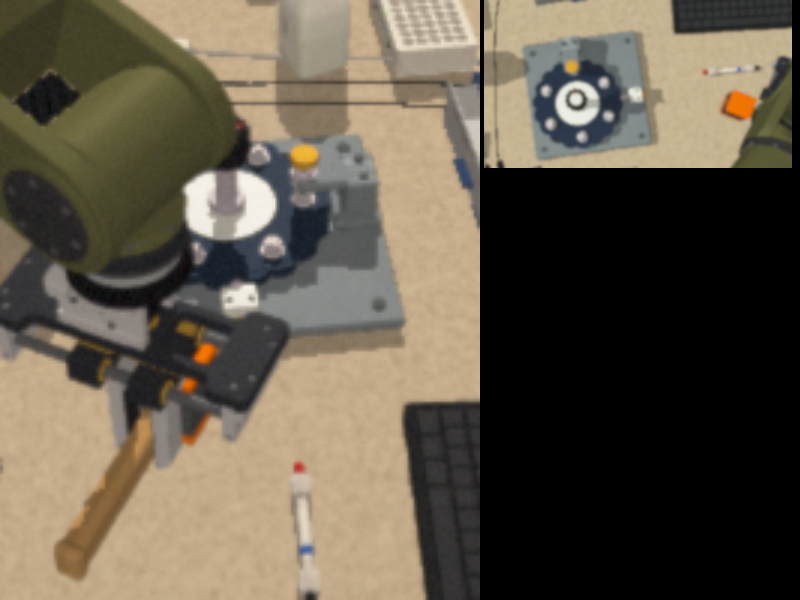

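The mallet is gripped and level: the gap is 17.6 mm and the wrist carries 2.8 N. Next I'll move it over the cap.

```bash
python3 -c "
from h import *
go(639.5,-13.5,155,87)"
```

```text
shift cm [32.74 -2.44 -0.56] roll -3.96
```

```bash
python3 -m creep '[[-1,[3,-0.2,-0.6],-0.4],[-1,[6,-0.5,-0.6],-0.8],[-1,[9,-0.7,-0.6],-1.2],[-1,[12,-0.9,-0.6],-1.6],[-1,[15,-1.1,-0.6],-2],[-1,[18,-1.4,-0.6],-2.4],[-1,[21,-1.6,-0.6],-2.8],[-1,[24,-1.8,-0.6],-3.2],[-1,[27,-2.1,-0.6],-3.6],[-1,[30,-2.3,-0.6],-4],[-1,[32,-2.4,-0.6],-4],[-1,[32.7,-2.4,-0.6],-4]]'
python3 -m creep '[[-1,[0,0,0],0],[-1,[0,0,0],0]]'
python3 - <<'E'
from m import *
top=lambda h:(abs(h[...,0]-14)<4)&(h[...,1]>225)&(h[...,2]>150)
b=blob('top',(285,155,325,200),top);print(b[:2],plane('top',b[0],183))
go(639.5,-13.5,155,87)
cv2.imwrite('pics/l2.png',np.hstack([cv2.resize(I['scene'][100:250,280:400,::-1],None,fx=3.3,fy=3.3),cv2.resize(I['top'][130:280,260:380,::-1],None,fx=3.3,fy=3.3)]))
E
```

```text
clock: 5.1
eef_pos: [640.2, -12.7, 155.3]
eef_rot: [-3.139, -0.0, 1.524]
wrist_force: [0.0, -0.2, -3.6]
finger_gap: 17.8
finger_force: 60.0
clock: 5.3
eef_pos: [640.0, -15.4, 156.5]
eef_rot: [-3.14, 0.0, 1.522]
wrist_force: [-0.7, -1.5, -3.8]
finger_gap: 17.8
finger_force: 60.0
(array([298.63157895, 174.47368421]), array([297, 170,   5,  10,  38], dtype=int32)) [633.18728826  33.98037789 183.        ]
shift cm [ 0.21 -0.07  0.2 ] roll 0.03
```

View pics/l2.png

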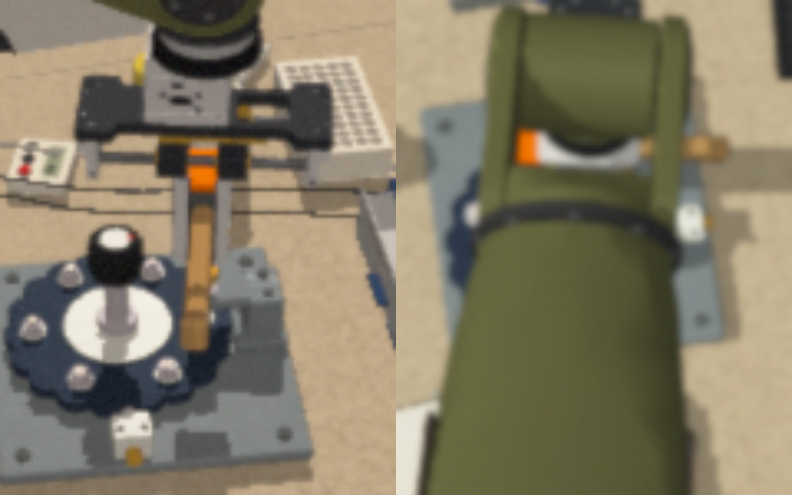

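The view shows the head directly over the cap, with the handle toward the robot's right and the fingers clear of both punch and knob. Next I'll strike downward in steps.

```bash
python3 -m creep '[[-1,[0.2,0,1.8],0],[-1,[0.2,0,3.6],0],[-1,[0.2,0,3.6],0],[-1,[0.2,0,4.3],0],[-1,[0.2,0,4.8],0],[-1,[0.2,0,4.9],0],[-1,[0.2,0,4.9],0]]'
```

```text
clock: 6.1
eef_pos: [640.9, -13.0, 109.3]
eef_rot: [3.14, 0.0, 1.522]
wrist_force: [0.4, -2.5, 3.0]
finger_gap: 17.7
finger_force: 60.0
```

```bash
python3 -m creep '[[-1,[0,0,0.2],0],[-1,[0,0,0.4],0],[-1,[0,0,0.4],0]]'; python3 -m creep '[[-1,[0,0,0.2],0],[-1,[0,0,0.3],0],[-1,[0,0,0.3],0]]'
```

```text
clock: 6.4
eef_pos: [641.5, -13.5, 107.5]
eef_rot: [3.138, 0.001, 1.522]
wrist_force: [-7.1, -7.4, 21.1]
finger_gap: 17.4
finger_force: 60.0
clock: 6.7
eef_pos: [641.6, -14.0, 105.2]
eef_rot: [3.137, 0.002, 1.522]
wrist_force: [-9.5, -10.5, 27.4]
finger_gap: 17.4
finger_force: 60.0
```

The push reached about 31 N with a hard stop, well over the 10 N that spring and frit need. I'll lift and carry the mallet back along the same path.

```bash
python3 -m creep '[[-1,[0,0,-1.5],0],[-1,[0,0,-3],0],[-1,[0,0,-5],0],[-1,[0,0,-5.5],0],[-1,[0,0,-5.5],0]]'
python3 -c "
from h import *
go(535.8,-325.3,150,67.2)"
```

```text
clock: 7.2
eef_pos: [640.7, -12.3, 156.9]
eef_rot: [3.14, -0.0, 1.523]
wrist_force: [0.2, 0.2, -3.1]
finger_gap: 17.6
finger_force: 60.0
shift cm [-31.77  -8.97   0.67] roll 4.01
```

```bash
python3 -m creep '[[-1,[-3,-0.8,0],0.4],[-1,[-6,-1.7,0],0.8],[-1,[-9,-2.5,0],1.2],[-1,[-12,-3.4,0.6],1.6],[-1,[-15,-4.2,0.6],2],[-1,[-18,-5.1,0.6],2.4],[-1,[-21,-6,0.6],2.8],[-1,[-24,-6.8,0.6],3.2],[-1,[-27,-7.6,0.6],3.6],[-1,[-30,-8.5,0.6],4],[-1,[-31.8,-9,0.6],4],[-1,[-31.8,-9,0.6],4]]'
python3 -m creep '[[-1,[0,0,3],0],[-1,[0,0,6],0],[-1,[0,0,8],0],[-1,[0,0,9],0],[-1,[0,0,9.5],0],[-1,[0,0,10],0],[-1,[0,0,10.4],0],[-1,[0,0,10.4],0]]'
python3 - <<'E'
from m import *
cv2.imwrite('pics/l3.png',np.hstack([cv2.resize(I['scene'][140:360,240:380,::-1],None,fx=2.5,fy=2.5),cv2.resize(I['top'][140:250,260:440,::-1],(450,275))[:0].reshape(-1,0,3)]) if 0 else cv2.resize(I['scene'][140:360,240:400,::-1],None,fx=2.7,fy=2.7))
E
```

```text
clock: 8.4
eef_pos: [534.2, -327.3, 149.2]
eef_rot: [-3.14, -0.0, 1.172]
wrist_force: [0.7, 0.8, -3.0]
finger_gap: 18.0
finger_force: 60.0
clock: 9.2
eef_pos: [535.2, -325.7, 46.3]
eef_rot: [3.141, 0.0, 1.173]
wrist_force: [-0.5, -0.9, -3.0]
finger_gap: 17.2
finger_force: 60.0
```

View pics/l3.png

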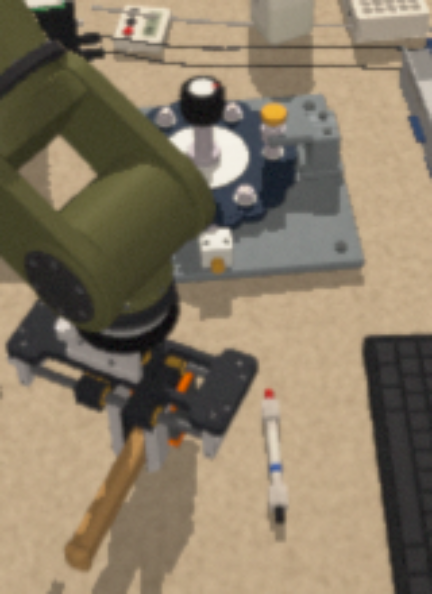

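The mallet is back over its start spot with the handle roughly level, about 15 mm above the bench. I'll lower it gently until it touches.

```bash
python3 -m creep '[[-1,[0,0,0.3],0],[-1,[0,0,0.6],0],[-1,[0,0,0.9],0],[-1,[0,0,1.1],0],[-1,[0,0,1.1],0]]'; python3 -m creep '[[-1,[0,0,0.1],0],[-1,[0,0,0.2],0],[-1,[0,0,0.3],0],[-1,[0,0,0.3],0]]'
```

```text
clock: 9.8
eef_pos: [535.0, -325.7, 34.8]
eef_rot: [-3.141, -0.0, 1.173]
wrist_force: [-0.3, 0.4, -3.1]
finger_gap: 17.6
finger_force: 60.0
clock: 10.2
eef_pos: [535.1, -325.7, 32.1]
eef_rot: [-3.141, -0.0, 1.173]
wrist_force: [-0.4, 0.1, -2.7]
finger_gap: 17.6
finger_force: 60.0
```

```bash
python3 -m creep '[[-1,[0,0,0.1],0],[-1,[0,0,0.15],0],[-1,[0,0,0.15],0],[-0.5,[0,0,0.15],0],[-0.5,[0,0,0.15],0],[0.2,[0,0,0.15],0],[0.8,[0,0,0.15],0],[0.8,[0,0,0.15],0],[0.8,[0,0,0.15],0],[0.8,[0,0,0.15],0],[0.8,[0,0,0.15],0],[0.8,[0,0,0.15],0]]' 20
python3 -m creep '[[0.8,[0,0,0],0],[0.8,[0,0,0],0],[0.8,[0,0,0],0],[0.8,[0,0,-3],0],[0.8,[0,0,-7],0],[0.8,[0,0,-12],0],[0.8,[0,0,-16],0],[0.8,[0,0,-16],0]]'
python3 -c "
from h import *
go(572,-100,190,36)"
```

```text
clock: 11.4
eef_pos: [535.2, -325.8, 30.7]
eef_rot: [-3.142, 0.0, 1.173]
wrist_force: [0.1, -0.0, -0.5]
finger_gap: 76.0
finger_force: 0.0
clock: 12.2
eef_pos: [536.8, -326.8, 197.2]
eef_rot: [3.132, 0.002, 1.173]
wrist_force: [-0.2, -0.4, 0.5]
finger_gap: 84.5
finger_force: 0.0
shift cm [22.28 -5.54  0.62] roll 6.24
```

Run:
```python
from m import *
top=lambda h:(abs(h[...,0]-14)<4)&(h[...,1]>225)&(h[...,2]>205)
gold=lambda h:(h[...,0]>12)&(h[...,0]<28)&(h[...,1]>150)&(h[...,2]>100)
for nm,f,rs,rt in(('mallet',top,(270,255,335,325),(385,185,440,232)),('cap',gold,(330,172,352,192),(294,170,312,187))):
  try:
    a=blob('scene',rs,f);b=blob('top',rt,f);print(nm,a[1],b[1],two(a[0],b[0]))
  except Exception as e: print(nm,e)
I={n:cv2.imread(f'pics/{n}0.png')[:,:,::-1] for n in('scene','top')}
import m; m.I=I
navy=lambda h:(h[...,0]>95)&(h[...,0]<130)&(h[...,1]>90)&(h[...,2]<110)
dark=lambda h:(h[...,2]<60)
white=lambda h:(h[...,1]<70)&(h[...,2]>150)
for n,roi in(('top',(266,160,350,240)),('scene',(274,160,360,232))):
    r=blob(n,roi,navy); hull=cv2.convexHull(cv2.findNonZero(r[2]))[:,0]
    q=np.array([plane(n,p,30)[:2] for p in hull]); c,rad=cv2.minEnclosingCircle(q.astype(np.float32)); print(n,'dial',r[1],c,rad)
r=blob('top',(296,191,317,212),dark);c=cv2.minEnclosingCircle(cv2.findNonZero(r[2]));print('knob ring',r[1],c,plane('top',c[0],124))
r=blob('scene',(303,165,326,188),dark);x,y,w,h_,_=r[1];print('knob scene',r[1],plane('scene',(x+(w-1)/2,y+(h_-1)/2),106))
```

```text
mallet [290 274  23  20 280] [404 201  18  16 199] (array([ 552.62156055, -282.22385506,   64.01692799]), np.float64(0.9464865960327269))
cap [337 179   9   7  55] [299 174   8   7  47] (array([641.38999495,  28.15246648,  86.58964681]), np.float64(0.626044311465642))
top dial [311 211  21  22 199] (517.6708984375, -18.705581665039062) 33.43036651611328
scene dial [300 211  23  14 156] (562.4329223632812, -53.0236930847168) 30.853939056396484
knob ring [306 203   6   5   8] ((308.5, 205.0), 3.201662063598633) [559.93740237  11.26142869 124.        ]
knob scene [307 171  16  16 174] [572.38275251  19.06674391 106.        ]
```

Set-down confirmed: the mallet's top face measures 64 mm, so it stands on the bench. The cap is back at 86.6 mm. The knob is at (572.3, 19.7), 69.6 mm from the cap, which matches the given 70 mm.

```bash
python3 -c "
from h import *
go(572.3,19.7,185,36)"
```

```text
shift cm [33.29 -9.96  0.6 ] roll 6.24
```

```bash
python3 -m creep '[[0.5,[5,-1.5,0],1],[0.5,[9,-3,0],2],[0.5,[13,-4,0],3],[0.5,[17,-5,0.6],4],[0.5,[21,-6,0.6],5],[0.5,[25,-7.5,0.6],6],[0.5,[29,-8.7,0.6],6.2],[0.5,[33.3,-10,0.6],6.2],[0.5,[33.3,-10,0.6],6.2],[0.5,[33.3,-10,0.6],6.2],[0.5,[33.3,-10,0.6],6.2]]'
python3 -c "
from h import *
go(572.3,19.7,111,36)"
```

```text
clock: 13.4
eef_pos: [571.6, 19.2, 183.8]
eef_rot: [-3.141, 0.001, 0.631]
wrist_force: [0.3, 0.0, 0.5]
finger_gap: 70.3
finger_force: 0.0
shift cm [0.1  0.01 7.28] roll 0.04
```

```bash
python3 -m creep '[[0.5,[0.1,0,3],0],[0.5,[0.1,0,5],0],[0.5,[0.1,0,6.5],0],[0.5,[0.1,0,7.2],0],[0.5,[0.1,0,7.2],0],[0.1,[0.1,0,7.2],0],[-1,[0.1,0,7.2],0],[-1,[0.1,0,7.2],0],[-1,[0.1,0,7.2],0],[-1,[0.1,0,7.2],0],[-1,[0.1,0,7.2],0],[-1,[0.1,0,7.2],0]]' 40
python3 - <<'E'
from h import *
print(manip.read_state()['moment'])
cv2.imwrite('pics/l4.png',cv2.resize(manip.camera('scene')[110:260,240:400,::-1],None,fx=3.7,fy=3.7))
E
```

```text
clock: 14.6
eef_pos: [572.5, 21.2, 113.2]
eef_rot: [-3.141, -0.0, 0.632]
wrist_force: [-3.9, 4.8, 4.7]
finger_gap: 43.0
finger_force: 40.0
[0.81192894 0.76505296 0.02410876]
```

View pics/l4.png

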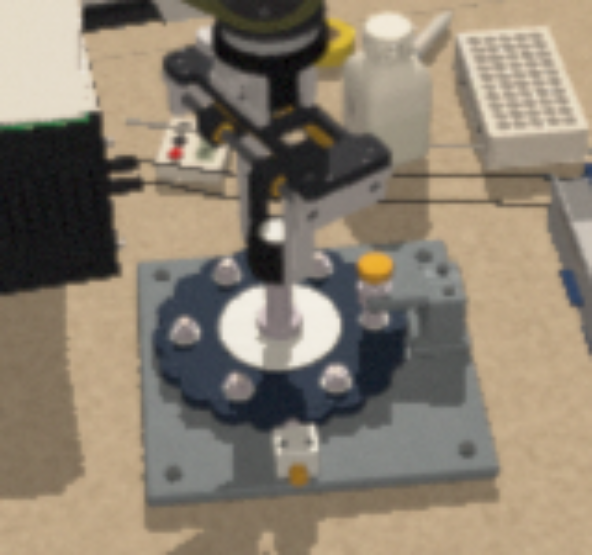

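The knob is gripped centrally and the fingers are well clear of the punch. I'll turn to the first stop and read the state there.

```bash
python3 -m creep '[[-1,[0,0,0],0.5],[-1,[0,0,0],1],[-1,[0,0,0],1.5],[-1,[0,0,0],2],[-1,[0,0,0],2.5],[-1,[0,0,0],3],[-1,[0,0,0],3.5],[-1,[0,0,0],4],[-1,[0,0,0],4],[-1,[0,0,0],4]]'
cat > d.py <<'E'
from m import *
s=manip.read_state();print('yaw turned',36.2-np.degrees(s['eef_rot'][2]),'moment',s['moment'],s['wrist_force'])
white=lambda h:(h[...,1]<60)&(h[...,2]>125)
im=I['scene'];h=cv2.cvtColor(im,cv2.COLOR_RGB2HSV).astype(int)
m=white(h).astype(np.uint8);k,l,st,c=cv2.connectedComponentsWithStats(m)
for j in range(1,k):
    x,y=c[j]
    if 275<x<352 and 175<y<225 and 4<st[j,4]<90:
        p=plane('scene',(x,y),45)[:2]-[572.3,19.7]; print(c[j].round(1),st[j,4],round(np.hypot(*p),1),round(np.degrees(np.arctan2(p[1],p[0])),1))
E
python3 d.py
```

```text
clock: 15.65
eef_pos: [572.3, 21.4, 113.2]
eef_rot: [-3.14, 0.0, 0.283]
wrist_force: [-4.9, 5.4, 5.2]
finger_gap: 43.5
finger_force: 40.0
yaw turned 19.96353639903942 moment [ 1.08072011  0.85691618 -0.05781312] [-6.07460221  5.98853459  5.43026344]
[290.8 192.7] 33 67.0 172.5
[351.2 196.4] 5 98.0 -1.9
[277. 203.] 5 105.2 -162.5
[340.7 202.9] 7 75.2 -22.3
[296.9 209.9] 36 72.4 -128.8
[323.  215.1] 31 77.9 -72.3
```

The fittings at −72° and −129° agree with a 20° clockwise turn from −53° and −113°, so that is the first click. On to the second.

```bash
python3 -m creep '[[-1,[0,0,0],0.5],[-1,[0,0,0],1],[-1,[0,0,0],1.5],[-1,[0,0,0],2],[-1,[0,0,0],2.5],[-1,[0,0,0],3],[-1,[0,0,0],3.5],[-1,[0,0,0],4],[-1,[0,0,0],4],[-1,[0,0,0],4]]'; python3 d.py
```

```text
clock: 16.75
eef_pos: [572.3, 21.6, 113.2]
eef_rot: [-3.14, 0.001, -0.066]
wrist_force: [-5.5, 6.4, 4.2]
finger_gap: 43.3
finger_force: 40.0
yaw turned 39.96053878627776 moment [ 1.28370944  0.90289289 -0.03950914] [-4.91626279  7.22122802  4.4834474 ]
[335.  177.1] 31 92.1 54.4
[314.7 190. ] 7 20.7 94.4
[351.3 196.7] 6 98.4 -2.5
[291.6 205. ] 38 72.0 -147.5
[335.7 207.5] 22 73.0 -39.4
[313.1 215.4] 19 76.0 -91.6
```

Second click: the fittings are now near −92°, −148° and −39°, a further 20°. On to the third.

```bash
python3 -m creep '[[-1,[0,0,0],0.5],[-1,[0,0,0],1],[-1,[0,0,0],1.5],[-1,[0,0,0],2],[-1,[0,0,0],2.5],[-1,[0,0,0],3],[-1,[0,0,0],3.5],[-1,[0,0,0],4],[-1,[0,0,0],4],[-1,[0,0,0],4],[-1,[0,0,0],4],[-1,[0,0,0],4]]'; python3 d.py
python3 - <<'E'
import m
from m import *
m.I['scene']=cv2.imread('pics/scene0.png')[:,:,::-1]
exec(open('d.py').read().split("print('yaw")[0].replace('from m import *',''))
src=open('d.py').read().replace('from m import *','')
I=m.I; print('START REF'); exec(src)
E
```

```text
clock: 18.05
eef_pos: [572.4, 21.8, 113.2]
eef_rot: [-3.14, 0.001, -0.415]
wrist_force: [-4.4, 7.7, 5.1]
finger_gap: 43.2
finger_force: 40.0
yaw turned 59.954860744071624 moment [ 1.59621808  0.82834665 -0.09720231] [-4.67189178  8.6805417   4.85383134]
[326.1 180.6] 37 66.3 64.2
[334.9 177.3] 31 91.4 54.3
[301.2 182.6] 38 64.8 128.9
[341.  196.1] 23 70.5 -2.0
[351.3 196.1] 7 98.2 -1.3
[289.5 199. ] 42 69.9 -166.9
[330.4 212.1] 44 76.3 -56.1
[304.  213.6] 39 74.3 -110.5
START REF
yaw turned 59.9565899378221 moment [ 1.54331262  0.86116542 -0.0421866 ] [-4.79354691  8.77816043  3.97863539]
[326.  180.6] 32 66.2 64.3
[334.7 177.4] 34 90.7 54.3
[301.2 182.3] 32 65.6 128.3
[343.1 196.1] 8 76.2 -1.9
[289.5 198.8] 38 69.7 -167.6
[330.2 211.7] 44 74.8 -55.6
[303.8 213.1] 30 72.9 -111.5
```

The fittings now stand within about 1° of where the start picture shows them, which is exactly 60° and three clicks on. The grip force is 40 N and the residual torque is small.

```bash
python3 -m creep '[[-1,[0,0,0],0],[-1,[0,0,0],0],[-1,[0,0,0],0]]'; python3 -c "
from cell import manip
print(manip.sign_off())"
```

```text
clock: 18.55
eef_pos: [572.4, 21.8, 113.3]
eef_rot: [-3.14, 0.001, -0.415]
wrist_force: [-4.2, 8.0, 5.8]
finger_gap: 43.4
finger_force: 40.0
the job is handed in; nothing more can be done
None
```

Job handed in at 18.6 s with no verdict returned: the punch was driven to its hard stop at about 31 N (frit not seen directly), the mallet stands on the bench clear of the fixture, and the knob is held at 40 N on the third stop.

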